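Nip a re-glued book in the bench press

ROBOT

A 6-joint arm with a two-finger parallel gripper is mounted at the origin on the work surface. World frame = base frame: x ahead of the robot, y to its left, z up, the work surface at z = 0. Lengths are in m, angles in rad, forces in N, time in s.
With the tool pointing down it reaches from about 0.375 to 0.975 m from the base axis. Payload 3.8 kg.
Tool frame: the origin (TCP) lies at the very end of the fingers, on their centre line; the grasp point (between the pads) lies 19 mm behind it; z points along the fingers, y is the line along which they close (so a half turn about z gives the same grasp; the last joint's range is limited). The gripper opens to 85 mm and grips with 20 to 120 N. Pads are 22 mm wide; open, the fingers measure 114 mm over their backs; the gripper's body (76 mm by 85 mm) begins 54 mm behind the grasp point. The pads swing forward as they close: fully open they stand 13 mm farther back than shut.
Start: joints at [1.164, 0.264, 1.604, -0, 1.274, -0.037], TCP at [0.244, 0.629, 0.231] pointing down, gripper open.
Joint ranges: [-2.63, 2.63], [-0.94, 2.18], [0.31, 2.57], [-1.31, 4.45], [0, 2.66], [-2.55, 2.55]. Speed limits (rad/s): [2.57, 2.57, 3.14, 3.14, 3.14, 3.14].

INTERFACE

Orientations are given as a rotation vector (axis times angle).
In Python, from workcell import monitor, viewer, job gives the robot as it stands. The module is installed in compiled form; this text tells all that it offers.
- The arm moves only by the tool step_arm, never from a script. Its argument "series" is one flat list of numbers, 4 for each row, row after row: the shift along the tool's x, y, z in m, then the turn about the tool's z in rad. A call has 1 to 8 rows; each row is the pose to reach, as a shift and turn from the pose commanded when the call began, along the tool's axes at that moment; what a row does not reach only later rows make up. A row lasts 1/8 s, in which the tool goes at most 62.5 mm and 10.7 degrees, less where a joint would pass 70% of its speed; a pose out of reach is approached as far as the arm can. A call with a gripper value outside its range is refused whole. "gripper" is the opening, from 0 (shut) to 1 (fully open), set as the call begins (left out, the last holds). The fingers move at their own pace and stop on an object; "newtons" is the grip in N (left out, the last holds). Time passes only in rows, so rows that repeat a pose let the fingers close. It gives the time, the measured TCP pose, the force, the opening and the grip force at its end, in the units of the state.
- monitor.read_state(): the state, without advancing time (a new reading comes with each control period).
- viewer.read_camera(name): name is "scene" or "top" or "wrist"; returns a dict with "image" (400x640x3 uint8, red, green, blue), "intrinsics" (3x3 intrinsics, pixels), "distortion" ([k1, k2, p1, p2, k3] as OpenCV has them; the pictures are not rectified), "T" (4x4, takes a point from camera to world coordinates); the wrist camera has in their place "hand_eye" (4x4, takes a point from camera to tool coordinates, whose origin is the TCP and whose axes are the flange's). Camera axes: x right, y up, looking along -z (the intrinsics and any distortion apply to the point x, -y, -z); pixel columns grow to the right and rows downward; lengths in m; the calibration is good to about 2 mm. A picture is of the moment at which its call begins: read the wrist's pose just before it. There is no depth.
- job.finish_job(): hands the job in; it is judged then, once.
Trained networks look in a picture, given as the dict that the camera call returned (one of the last four; its "shot" number tells which), for a name from the list of things; names that differ only in an ending like _2 or _b are one class to them, and where a whole thing is asked for, a point or a joint stands for the part that bears it (a point fixed in the world has none). Each returns a list of dicts, best first, with "score" (0 to 1); they miss things now and then, are a little off and sometimes report something else, mostly with a low value. They report only what shows in the picture. A call takes as long as a camera call.
- viewer.boxes_of(picture, label): "extent" ([centre column, centre row, width, height] in pixels, round what is visible of it).
- viewer.spot_point(picture, label): "point" ([column, row] in pixels: a listed point, or the origin of a listed thing).
The state is a dict: "time": time; "q": joint angles; "joint_vel": joint speeds; "joint_torque": joint torques, N m; "tool_pos": TCP position; "tcp_rot": TCP orientation; "wrist_force": force on the tool from outside, world axes, zero at the start; "torque": the same for the moment, N m; "width": opening from 0.0 (shut) to 1.0 (fully open); "grip_force": force on a finger pad.
Only numpy, scipy, OpenCV 4.12 (cv2) and the standard library are available. Lean on these libraries where they do the work, as an engineer would, in place of code of your own. Each camera call takes 0.05 s, during which the arm holds its last target. There are 200 camera calls.

TASK

A freshly re-glued red hardback lies on its board in the green book press on the sorting table. Close the press on it: with a fingertip, push one arm of the T-handle on top round clockwise (seen from above), without gripping the handle, until the steel plate comes down on the book and presses it finger-tight - firmly held, but not forced down as hard as you can. Leave the book lying where it is, leave the glue bottle, the blue paperback and the brass weight alone, and finish clear of everything with the handle staying where you left it.

Things in the scene. Friction and masses are not known exactly. Their poses are not given: they have to be found in the camera images.
- press: Green bench book press, fixed to the table. Origin: on the table, on the screw's axis; z up. Bed 210 (x) x 330 (y) mm, its top 30 mm above the table. Uprights at y = +-151 mm carry an arched bridge along y, top at most 190 mm above the table; the nut in its middle is 54 mm wide, top at 201 mm. Open towards its +x and -x.
- platen: Steel plate 180 x 250 x 14 mm, level between bed and bridge, that presses on the book; it carries the screw and T-handle, which go up and down with it. Origin: centre of its underside, on the screw's axis, at 0.115 m - 0.004 m x handle above the table.
- handle (a joint): Turn in rad, growing clockwise from above; 0 = plate fully up, 4 mm down per rad. Starts at 4.2 to 7.6, always short of the book by 5 mm or more. Once the plate meets the book the pages give, so it presses some 24 N harder per 0.1 rad (24 N at 0.1, 120 at 0.5, 240 at 1.0); 0.3 to 0.8 past touching is finger-tight. Push at 85 mm from the axis: 8 N, and 5 N more per 100 N on the book. It stays where left.
- hub (a point): Centre of the T-handle, on the screw's axis at the height of the arms' centre line: 180 mm above the plate's underside, 0.295 m - 0.004 m x handle above the table (0.25 to 0.26 m when nipped). The steel hub is 42 mm across and ends, with its brass nut, 24 mm above this point.
- red_ball (a point): Centre of the red ball, 32 mm across, at the end of one arm, 116 mm from the axis. The two arms are one straight level steel bar, 15 mm thick, through the hub. Push on the bar between hub and ball, best about 85 mm from the axis; nothing above it, at least 40 mm free under it.
- black_ball (a point): Centre of the black ball, 32 mm across, at the end of the opposite arm, 116 mm from the axis.
- book: Red hardback 150 x 220 x 36 mm, 0.5 to 0.9 kg, lying loose under the plate on a fixed wooden pressing board, 170 x 235 mm, that stands 4 to 14 mm above the bed (differs each time). Origin: centre of its underside; its top is 36 mm above that, 70 to 80 mm above the table. The plate meets it when the plate's underside comes down to that height.
- glue: White glue bottle with orange cap, 56 mm across, 135 mm tall, standing loose on the table beside the press. Origin: centre of its underside.
- paperback: Blue book 110 x 175 x 24 mm lying loose on the table on the other side of the press. Origin: centre of its underside.
- weight: Brass cylinder weight 60 mm across, 45 mm tall, 0.8 kg, standing loose on the table beside the press. Origin: centre of its underside.

How it is judged:
By the outcome, as a careful person would: the job done as asked, in the order asked, and still so for the second after the job is handed in, with the robot touching nothing.
It also fails if it takes over 61 s, if anything falls off the work surface, if the arm or the gripper's body presses on something with over 40 N, if the wrist force passes 120 N, or if a joint passes its speed limit or range.

## Working session

There is one attempt and no reset: what is moved stays moved. The work goes in short steps, Python scripts to look and compute and a tool call to move; the robot and the scene stay as the last step left them, time stands still between calls to the robot, and variables do not carry over. Pictures are saved under pics/ and viewed, at most 10 in all, crops included, and the job is handed in when it is done.

Besides the shell and the picture viewer there is one more tool, called after "Emit:" as name(argument=value, ...) on one line, values as JSON. step_arm: Moves the arm, as the interface text tells. Its arguments: {"type":"object","properties":{"series":{"type":"array"},"gripper":{"type":"number"},"newtons":{"type":"number"}},"required":["series"]}

```bash
mkdir -p pics
cat > h.py <<'E'
import numpy as np, cv2
from workcell import monitor, viewer, job
from scipy.spatial.transform import Rotation as R
def shot(n):
    s=monitor.read_state(); p=viewer.read_camera(n)
    if n=='wrist':
        T=np.eye(4);T[:3,:3]=R.from_rotvec(s['tcp_rot']).as_matrix();T[:3,3]=s['tool_pos'];T=T@np.array(p['hand_eye'])
    else: T=np.array(p['T'])
    return p,T
def ray(p,T,px):
    u=cv2.undistortPoints(np.array([[px]],float),np.array(p['intrinsics'],float),np.array(p['distortion'],float))[0,0]
    d=T[:3,:3]@np.array([u[0],-u[1],-1]); return T[:3,3],d/np.linalg.norm(d)
def atz(p,T,px,z):
    o,d=ray(p,T,px); return o+d*(z-o[2])/d[2]
def tri(rs):
    A=sum(np.eye(3)-np.outer(d,d) for o,d in rs); b=sum((np.eye(3)-np.outer(d,d))@o for o,d in rs); return np.linalg.solve(A,b)
E
cat > look.py <<'E'
from h import *
np.set_printoptions(precision=4,suppress=True)
P={n:shot(n) for n in('scene','top')}
for n in P: cv2.imwrite(f'pics/{n}0.png',P[n][0]['image'][:,:,::-1])
for l in ['press','platen','hub','red_ball','black_ball','book','glue','paperback','weight']:
    rs=[]
    for n in P:
        r=viewer.spot_point(P[n][0],l)
        if r: print(l,n,np.array(r[0]['point']),round(r[0]['score'],2)); rs.append(ray(*P[n],r[0]['point']))
        else: print(l,n,'none')
    if len(rs)==2: print('   ',tri(rs))
print(monitor.read_state())
for n in P: print(n,P[n][1][:3,3])
E
python3 look.py
```

```text
press scene [317.  246.9] 0.85
press top [324.2 207.4] 0.6
    [0.5396 0.0351 0.0166]
platen scene [315.9 230.4] 0.55
platen top [321.6 207.9] 0.58
    [0.5322 0.0395 0.0798]
hub scene [317.7 178.6] 0.89
hub top [323.1 203.1] 0.87
    [0.531  0.0397 0.2716]
red_ball scene [373.7 169.5] 0.58
red_ball top [276.7 186.9] 0.97
    [0.5708 0.1473 0.2802]
black_ball scene [264.7 190.5] 0.89
black_ball top [376.2 218.5] 0.81
    [ 0.4983 -0.0744  0.2652]
book scene none
book top none
glue scene [394.2 214.2] 0.78
glue top [236.8 205.2] 0.72
    [0.5498 0.2787 0.0104]
paperback scene [210. 245.] 0.94
paperback top [413.7 260.9] 0.63
    [ 0.3921 -0.2077  0.014 ]
weight scene [404.3 252.7] 0.66
weight top [255.9 166. ] 0.72
    [0.6607 0.2286 0.0003]
{'time': 1.0, 'q': array([ 1.1641,  0.2639,  1.604 , -0.    ,  1.2737, -0.0369]), 'joint_vel': array([-0.0016,  0.0015,  0.0008,  0.0003,  0.    , -0.0008]), 'joint_torque': array([  0.0012, -51.5088, -36.7738,   0.    ,   0.0008,  -0.    ]), 'tool_pos': array([0.244 , 0.6294, 0.2313]), 'tcp_rot': array([0.5775, 3.088 , 0.0001]), 'wrist_force': array([-0.0431, -0.1486, -0.086 ]), 'torque': array([ 0.0089,  0.0922, -0.0272]), 'grip_force': 0.0, 'width': 1.004698117368396}
scene [ 1.0256 -0.2746  0.9144]
top [0.4586 0.0598 1.2703]
```

View pics/scene0.png

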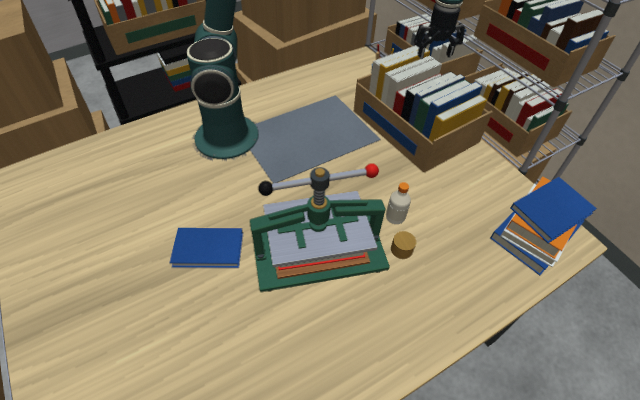

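View pics/top0.png

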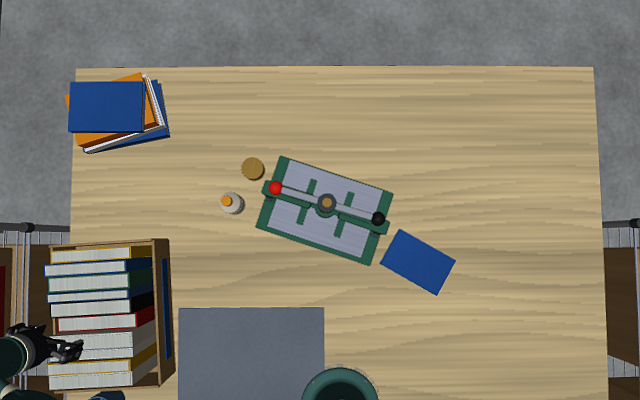

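The scene view shows the press with the red ball at (372,171), the black ball at (265,188) and the hub at (320,178). The top view has the red ball at (275,188), the hub at (327,203) and the glue and weight to the left. Both agree with the networks. I'll shut the gripper, rise, and approach the red arm on its counter-clockwise side.

Emit:
step_arm(series=[0, 0, -0.05, -0.17, 0, 0, -0.1, -0.34, -0.036, -0.032, -0.12, -0.51, -0.072, -0.064, -0.12, -0.68, -0.108, -0.096, -0.12, -0.85, -0.144, -0.128, -0.12, -1.02, -0.18, -0.16, -0.12, -1.19, -0.216, -0.192, -0.12, -1.35], gripper=0, newtons=40)

```text
time: 2.0
tool_pos: [0.3765, 0.3708, 0.3515]
tcp_rot: [-1.486, 2.767, -0.0]
wrist_force: [0.4, -0.4, 0.0]
width: -0.001
grip_force: 0.0
```

```bash
cat > plan.py <<'E'
from h import *
H=np.array([0.534,0.038])
def cur():
    s=monitor.read_state(); return s,R.from_rotvec(s['tcp_rot']).as_matrix()
def status():
    s,M=cur(); p=s['tool_pos']; d=p[:2]-H
    print('t',s['time'],'tcp',p.round(4),'xang',round(np.degrees(np.arctan2(M[1,0],M[0,0])),1),'r',np.hypot(*d).round(4),'phi',np.degrees(np.arctan2(d[1],d[0])).round(1),'F',np.round(s['wrist_force'],1),'q6',s['q'][5].round(2),'w',round(s['width'],2))
def rows(poses):  # poses: (x,y,z,xang_deg)
    s,M=cur(); a0=np.degrees(np.arctan2(M[1,0],M[0,0])); out=[]
    for x,y,z,a in poses:
        d=M.T@(np.array([x,y,z])-s['tool_pos']); t=-((a-a0+180)%360-180)
        out+=[*d.round(3),round(np.radians(t),2)]
    print([float(v) for v in out])
def arc(phi0,dphi,n,z0,z1,r=0.082,skew=149):
    ps=[]
    for k in range(1,n+1):
        f=phi0+dphi*k/n; ps.append((H[0]+r*np.cos(np.radians(f)),H[1]+r*np.sin(np.radians(f)),z0+(z1-z0)*k/n,f+skew))
    rows(ps)
E
python3 - <<'E'
from plan import *
status(); s,M=cur(); p=s['tool_pos']; g=np.array([0.504,0.117,0.351])
rows([(*(p+(g-p)*k/7),240) for k in range(1,8)]+[(*g,240)])
E
```

```text
t 2.0 tcp [0.3765 0.3708 0.3515] xang -123.5 r 0.3682 phi 115.3 F [ 0.4 -0.4  0. ] q6 -1.83 w -0.0
[0.02, -0.035, 0.0, -0.06, 0.04, -0.07, 0.0, -0.06, 0.061, -0.106, 0.0, -0.06, 0.081, -0.141, 0.0, -0.06, 0.101, -0.176, 0.0, -0.06, 0.121, -0.211, 0.0, -0.06, 0.141, -0.246, 0.001, -0.06, 0.141, -0.246, 0.001, -0.06]
```

Emit:
step_arm(series=[0.02, -0.035, 0, -0.06, 0.04, -0.07, 0, -0.06, 0.06, -0.105, 0, -0.06, 0.08, -0.14, 0, -0.06, 0.1, -0.175, 0, -0.06, 0.12, -0.21, 0, -0.06, 0.14, -0.245, 0, -0.06, 0.14, -0.245, 0, -0.06])

```text
time: 3.0
tool_pos: [0.5023, 0.1174, 0.3513]
tcp_rot: [1.556, -2.729, 0.001]
wrist_force: [0.5, 0.9, -0.1]
width: 0.001
grip_force: 0.0
```

```bash
cat > pl.py <<'E'
from plan import *
import sys
status()
p,T=shot('wrist'); cv2.imwrite('pics/w1.png',p['image'][:,:,::-1])
for l in ['hub','red_ball','black_ball']:
    r=viewer.spot_point(p,l); print(l,r[0]['point'] if r else 0, r[0]['score'] if r else 0, atz(p,T,r[0]['point'],0.271).round(4) if r else 0)
arc(111,0,2,.351,.25)
arc(111,-8,2,.25,.25)
E
python3 pl.py
```

```text
t 3.0 tcp [0.5023 0.1174 0.3513] xang -120.6 r 0.0855 phi 111.8 F [ 0.5  0.9 -0.1] q6 -2.43 w 0.0
hub [215.1, 138.2] 0.86 [0.5347 0.0375 0.271 ]
red_ball [270.7, 296.9] 0.76 [0.5679 0.1515 0.271 ]
black_ball [216.2, 138.9] 0.67 [0.5343 0.0382 0.271 ]
[0.003, -0.006, 0.051, -0.36, 0.003, -0.006, 0.101, -0.36]
[-0.001, -0.01, 0.101, -0.29, -0.005, -0.014, 0.101, -0.22]
```

View pics/w1.png

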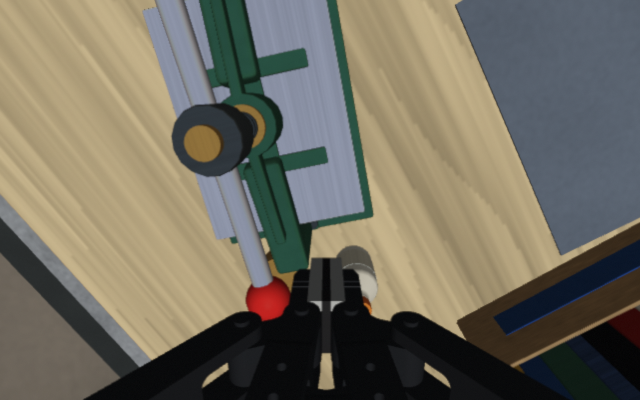

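The wrist view shows the hub at (205,140) and the red ball at (268,298), with the bar left of the closed fingertips at (325,265). The path down beside the bar is free, so I'll descend and close in.

Emit:
step_arm(series=[0, 0, 0.03, 0, 0, 0, 0.06, 0, 0, 0, 0.09, 0, 0, 0, 0.1, 0, 0, -0.008, 0.1, 0, 0, -0.016, 0.1, 0, 0, -0.02, 0.1, 0])

```text
time: 4.08
tool_pos: [0.5203, 0.1093, 0.2528]
tcp_rot: [-1.56, 2.724, -0.002]
wrist_force: [0.4, -0.1, -0.9]
width: -0.002
grip_force: 0.0
```

```bash
python3 -c "
from plan import *
status();s,M=cur();d=s['tool_pos'][:2]-H
arc(np.degrees(np.arctan2(d[1],d[0])),-40,8,.25,.248,skew=150)"
```

```text
t 4.075 tcp [0.5203 0.1093 0.2528] xang -120.4 r 0.0726 phi 100.9 F [ 0.4 -0.1 -0.9] q6 -2.45 w -0.0
[-0.012, 0.001, 0.003, -0.11, -0.016, -0.005, 0.003, -0.02, -0.019, -0.012, 0.004, 0.06, -0.022, -0.018, 0.004, 0.15, -0.024, -0.025, 0.004, 0.24, -0.026, -0.032, 0.004, 0.33, -0.027, -0.039, 0.005, 0.41, -0.027, -0.046, 0.005, 0.5]
```

Emit:
step_arm(series=[-0.012, 0, 0.002, 0, -0.016, -0.005, 0.002, 0, -0.019, -0.012, 0.002, 0.06, -0.022, -0.018, 0.003, 0.15, -0.024, -0.025, 0.003, 0.24, -0.026, -0.032, 0.003, 0.33, -0.027, -0.039, 0.004, 0.41, -0.027, -0.046, 0.004, 0.5])

```text
time: 5.08
tool_pos: [0.5714, 0.1121, 0.2474]
tcp_rot: [0.835, -3.027, -0.008]
wrist_force: [-3.6, 7.2, 1.9]
width: 0.004
grip_force: 4.0
```

```bash
cat > nx.py <<'E'
from plan import *
import sys
D,n,z1=float(sys.argv[1]),int(sys.argv[2]),float(sys.argv[3])
status();s,M=cur();d=s['tool_pos'][:2]-H; f=np.degrees(np.arctan2(d[1],d[0]))
a=np.degrees(np.arctan2(M[1,0],M[0,0]))
print('tangential F',np.round(np.dot(s['wrist_force'][:2],[-np.sin(np.radians(f)),np.cos(np.radians(f))]),1))
arc(f,D,n,s['tool_pos'][2],z1,skew=150)
p,T=shot('top')
an=[]
h,*b=[viewer.spot_point(p,l) for l in('hub','red_ball','black_ball')]
for l,r in zip('rb',b):
    if r:
        w=atz(p,T,r[0]['point'],0.265)[:2]-np.array([.534,.0375]); print(l,round(r[0]['score'],2),'ang',np.degrees(np.arctan2(w[1],w[0])).round(1),'r',np.hypot(*w).round(3))
E
python3 nx.py -48 8 .246
```

```text
t 5.075 tcp [0.5714 0.1121 0.2474] xang -149.2 r 0.083 phi 63.3 F [-3.6  7.2  1.9] q6 -1.96 w 0.0
tangential F 6.5
[-0.003, -0.008, 0.0, 0.06, -0.007, -0.016, 0.0, 0.17, -0.009, -0.024, 0.0, 0.27, -0.011, -0.033, 0.001, 0.38, -0.012, -0.041, 0.001, 0.48, -0.012, -0.05, 0.001, 0.59, -0.011, -0.058, 0.001, 0.69, -0.009, -0.067, 0.001, 0.8]
b 0.73 ang -132.2 r 0.118
```

Emit:
step_arm(series=[-0.003, -0.008, 0, 0.07, -0.007, -0.016, 0, 0.17, -0.009, -0.024, 0.001, 0.27, -0.011, -0.033, 0.001, 0.38, -0.012, -0.041, 0.001, 0.48, -0.012, -0.05, 0.002, 0.59, -0.011, -0.058, 0.002, 0.69, -0.009, -0.067, 0.002, 0.8])

```text
time: 6.28
tool_pos: [0.6144, 0.0597, 0.2444]
tcp_rot: [-0.411, -3.113, -0.008]
wrist_force: [0.9, 8.5, -3.7]
width: 0.0
grip_force: 4.1
```

```bash
python3 nx.py -48 8 .243
```

```text
t 6.275 tcp [0.6144 0.0597 0.2444] xang 165.0 r 0.0833 phi 15.1 F [ 0.9  8.5 -3.7] q6 -1.26 w 0.0
tangential F 8.0
[-0.003, -0.008, 0.0, 0.1, -0.006, -0.016, 0.0, 0.21, -0.008, -0.025, 0.0, 0.31, -0.009, -0.033, 0.001, 0.42, -0.01, -0.042, 0.001, 0.52, -0.01, -0.05, 0.001, 0.63, -0.008, -0.059, 0.001, 0.73, -0.006, -0.067, 0.001, 0.84]
```

Emit:
step_arm(series=[-0.003, -0.008, 0, 0.1, -0.006, -0.016, 0, 0.21, -0.008, -0.025, 0.001, 0.31, -0.009, -0.033, 0.001, 0.42, -0.01, -0.042, 0.001, 0.52, -0.01, -0.05, 0.001, 0.63, -0.008, -0.059, 0.002, 0.73, -0.006, -0.067, 0.002, 0.84])

```text
time: 7.48
tool_pos: [0.604, -0.0079, 0.2423]
tcp_rot: [-1.646, -2.676, -0.006]
wrist_force: [5.6, 7.0, -6.1]
width: 0.0
grip_force: 3.9
```

```bash
python3 nx.py -48 8 .241
```

```text
t 7.475 tcp [ 0.604  -0.0079  0.2423] xang 116.8 r 0.0837 phi -33.2 F [ 5.6  7.  -6.1] q6 -0.53 w 0.0
tangential F 8.9
[-0.002, -0.008, 0.0, 0.11, -0.005, -0.017, 0.0, 0.21, -0.008, -0.025, 0.0, 0.32, -0.009, -0.033, 0.001, 0.42, -0.009, -0.042, 0.001, 0.52, -0.009, -0.05, 0.001, 0.63, -0.008, -0.059, 0.001, 0.73, -0.005, -0.067, 0.001, 0.84]
b 0.58 ang 130.9 r 0.114
```

Emit:
step_arm(series=[-0.002, -0.008, 0, 0.11, -0.005, -0.017, 0, 0.21, -0.008, -0.025, 0.001, 0.32, -0.009, -0.033, 0.001, 0.42])

```text
time: 8.18
tool_pos: [0.5795, -0.0321, 0.2425]
tcp_rot: [2.165, 2.273, 0.006]
wrist_force: [7.9, 3.6, -5.1]
width: 0.002
grip_force: 4.0
```

```bash
python3 nx.py -24 4 .240; python3 -c "
from h import *
p,T=shot('scene'); i=p['image'][190:300,240:400,::-1]; cv2.imwrite('pics/s1.png',cv2.resize(i,None,fx=5,fy=5,interpolation=cv2.INTER_CUBIC))"
```

```text
t 8.175 tcp [ 0.5795 -0.0321  0.2425] xang 92.8 r 0.0836 phi -57.0 F [ 7.9  3.6 -5.1] q6 -0.15 w 0.0
tangential F 8.5
[-0.003, -0.008, 0.001, 0.1, -0.006, -0.016, 0.001, 0.21, -0.008, -0.025, 0.002, 0.31, -0.009, -0.033, 0.002, 0.41]
r 0.86 ang -74.9 r 0.121
b 0.73 ang 111.4 r 0.114
```

View pics/s1.png

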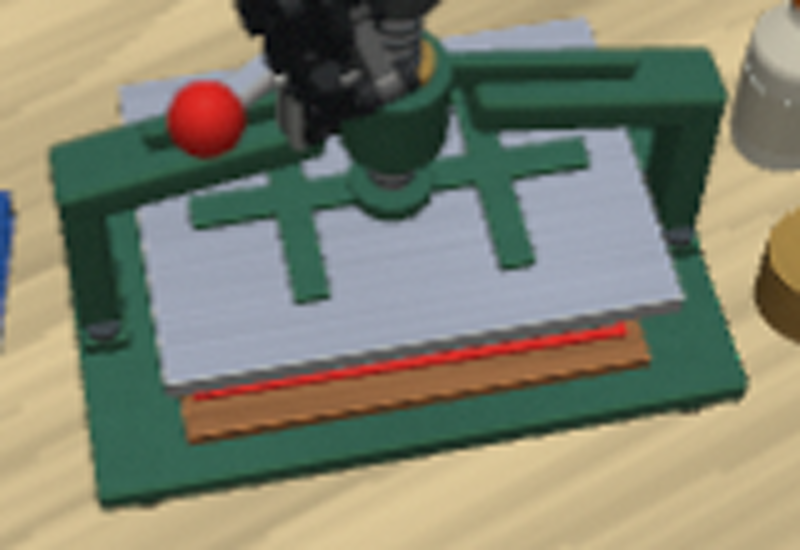

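The crop shows the plate just above the red book, which is visible as a thin strip near (410,365). The red ball is at (205,118). The push force is still at the free-running level of about 8.5 N, so I'll continue.

Emit:
step_arm(series=[-0.003, -0.008, 0.001, 0.1, -0.006, -0.016, 0.002, 0.21, -0.008, -0.025, 0.003, 0.31, -0.009, -0.033, 0.004, 0.41])

```text
time: 8.93
tool_pos: [0.5479, -0.0445, 0.2406]
tcp_rot: [2.58, 1.782, 0.007]
wrist_force: [7.2, -0.9, 2.6]
width: 0.001
grip_force: 3.9
```

```bash
python3 nx.py -24 4 .238
```

```text
t 8.925 tcp [ 0.5479 -0.0445  0.2406] xang 69.3 r 0.0837 phi -80.4 F [ 7.2 -0.9  2.6] q6 0.24 w 0.0
tangential F 6.9
[-0.002, -0.008, 0.001, 0.1, -0.006, -0.016, 0.001, 0.2, -0.008, -0.025, 0.002, 0.31, -0.009, -0.033, 0.002, 0.41]
r 0.82 ang -95.5 r 0.118
b 0.87 ang 84.8 r 0.115
```

Emit:
step_arm(series=[-0.002, -0.008, 0, 0.1, -0.006, -0.016, 0.001, 0.21, -0.008, -0.025, 0.001, 0.31, -0.009, -0.033, 0.002, 0.41])

```text
time: 9.62
tool_pos: [0.5131, -0.0423, 0.2385]
tcp_rot: [2.888, 1.219, 0.006]
wrist_force: [6.0, -6.2, 5.7]
width: 0.002
grip_force: 4.0
```

```bash
python3 nx.py -24 4 .238
```

```text
t 9.625 tcp [ 0.5131 -0.0423  0.2385] xang 45.8 r 0.083 phi -104.6 F [ 6.  -6.2  5.7] q6 0.64 w 0.0
tangential F 7.3
[-0.003, -0.008, 0.0, 0.11, -0.006, -0.016, 0.0, 0.22, -0.008, -0.025, 0.0, 0.32, -0.009, -0.033, 0.0, 0.43]
r 0.94 ang -119.7 r 0.124
b 0.67 ang 61.0 r 0.113
```

Emit:
step_arm(series=[-0.003, -0.008, 0, 0.11, -0.006, -0.016, 0, 0.21, -0.008, -0.025, 0, 0.32, -0.009, -0.033, 0.001, 0.43])

```text
time: 10.32
tool_pos: [0.4819, -0.026, 0.2364]
tcp_rot: [3.083, 0.575, 0.002]
wrist_force: [4.6, -7.5, 2.7]
width: -0.001
grip_force: 4.0
```

```bash
sed -i "s/^arc(f/g=np.radians(f-15.3);print('arm-normal F',np.dot(s['wrist_force'][:2],[-np.sin(g),np.cos(g)]).round(2),'torque',(1e3*(d[0]*s['wrist_force'][1]-d[1]*s['wrist_force'][0])).round(0));arc(f/" nx.py; python3 nx.py -18 4 .237
```

```text
t 10.325 tcp [ 0.4819 -0.026   0.2364] xang 21.1 r 0.0825 phi -129.2 F [ 4.6 -7.5  2.7] q6 1.1 w -0.0
tangential F 8.3
arm-normal F 8.8 torque 686.0
[-0.003, -0.006, -0.0, 0.08, -0.005, -0.012, -0.0, 0.16, -0.007, -0.018, -0.001, 0.24, -0.009, -0.024, -0.001, 0.32]
b 0.94 ang 34.9 r 0.112
```

Emit:
step_arm(series=[-0.003, -0.006, 0, 0.08, -0.005, -0.012, 0, 0.16, -0.007, -0.018, 0, 0.24, -0.009, -0.024, 0, 0.32])

```text
time: 11.02
tool_pos: [0.4644, -0.0063, 0.2354]
tcp_rot: [3.137, 0.078, 0.002]
wrist_force: [6.3, -5.9, -0.8]
width: -0.005
grip_force: 3.7
```

```bash
python3 nx.py -18 4 .236
```

```text
t 11.025 tcp [ 0.4644 -0.0063  0.2354] xang 2.8 r 0.0824 phi -147.5 F [ 6.3 -5.9 -0.8] q6 1.46 w -0.01
tangential F 8.4
arm-normal F 7.5 torque 691.0
[-0.003, -0.006, -0.0, 0.09, -0.005, -0.012, -0.0, 0.16, -0.007, -0.018, -0.001, 0.24, -0.009, -0.024, -0.001, 0.32]
b 0.7 ang 18.2 r 0.117
```

Emit:
step_arm(series=[-0.003, -0.006, 0, 0.08, -0.005, -0.012, 0, 0.16, -0.007, -0.018, 0, 0.24, -0.009, -0.024, 0, 0.32])

```text
time: 11.72
tool_pos: [0.4536, 0.017, 0.2346]
tcp_rot: [3.109, -0.423, -0.0]
wrist_force: [5.1, -8.0, -2.4]
width: -0.001
grip_force: 3.7
```

```bash
python3 nx.py -18 4 .236
```

```text
t 11.725 tcp [0.4536 0.017  0.2346] xang -15.5 r 0.0831 phi -165.4 F [ 5.1 -8.  -2.4] q6 1.83 w -0.0
tangential F 9.0
arm-normal F 7.91 torque 748.0
[-0.002, -0.006, -0.0, 0.08, -0.005, -0.012, -0.001, 0.16, -0.007, -0.018, -0.001, 0.23, -0.008, -0.024, -0.002, 0.31]
b 0.93 ang 1.6 r 0.111
```

Emit:
step_arm(series=[-0.002, -0.006, 0, 0.07, -0.005, -0.012, 0, 0.14, -0.007, -0.018, 0, 0.2, -0.008, -0.024, 0, 0.26])

```text
time: 12.42
tool_pos: [0.451, 0.042, 0.234]
tcp_rot: [3.026, -0.821, -0.003]
wrist_force: [1.0, -8.5, -3.3]
width: -0.001
grip_force: 3.7
```

```bash
python3 nx.py -12 4 .234;  python3 -c "
from h import *
p,T=shot('scene'); i=p['image'][190:300,240:400,::-1]; cv2.imwrite('pics/s2.png',cv2.resize(i,None,fx=5,fy=5,interpolation=cv2.INTER_CUBIC))"
```

```text
t 12.425 tcp [0.451 0.042 0.234] xang -30.3 r 0.083 phi 177.3 F [ 1.  -8.5 -3.3] q6 2.14 w -0.0
tangential F 8.4
arm-normal F 7.74 torque 698.0
[-0.001, -0.004, -0.0, 0.09, -0.003, -0.008, -0.0, 0.15, -0.004, -0.012, -0.0, 0.2, -0.005, -0.016, -0.0, 0.25]
b 0.83 ang -20.5 r 0.114
```

View pics/s2.png

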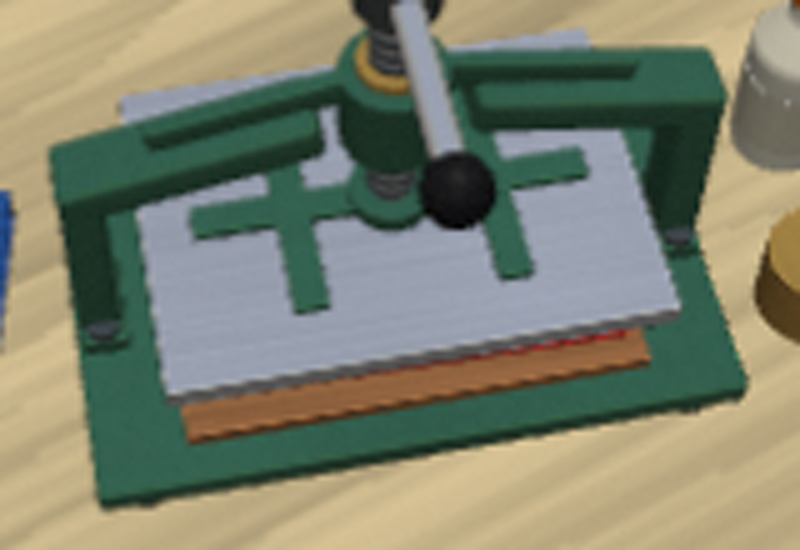

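The crop shows the plate nearly on the book, with only a sliver of red at (570,342). The force is still free-running. The wrist joint is near its end, so I'll back off and re-index the finger by a half turn.

Emit:
step_arm(series=[0, 0.015, 0, 0, 0, 0.03, 0, -0.17, 0, 0.03, 0, -0.35, 0, 0.03, 0, -0.53, 0, 0.03, 0, -0.71, 0, 0.03, 0, -0.89, 0, 0.03, 0, -1.07, 0, 0.03, 0, -1.25])

```text
time: 13.68
tool_pos: [0.436, 0.0179, 0.235]
tcp_rot: [-2.935, -1.118, 0.003]
wrist_force: [0.2, 0.3, -0.2]
width: -0.001
grip_force: 0.0
```

Emit:
step_arm(series=[0, 0, 0, -0.18, 0, 0, 0, -0.36, 0, 0, 0, -0.54, 0, 0, 0, -0.72, 0, 0, 0, -0.9, 0, 0, 0, -1.08, 0, 0, 0, -1.26, 0, 0, 0, -1.44])

```text
time: 14.68
tool_pos: [0.436, 0.018, 0.235]
tcp_rot: [-1.469, -2.775, 0.001]
wrist_force: [-0.3, -0.3, -0.4]
width: -0.001
grip_force: 0.0
```

```bash
sed -i 's/skew=150/skew=float(sys.argv[4])/' nx.py; sed -i '/^arc(f/!b' nx.py; python3 nx.py -12 4 .234 -10
python3 - <<'E'
from plan import *
ps=[]
f0=177.3
for k,o in enumerate([22,15,9,4,1]):
    f=np.radians(f0+o); ps.append((H[0]+.083*np.cos(f),H[1]+.083*np.sin(f),.234,-30+180-15*min(1,k/2)*0+(180*0)))
rows(ps)
E
```

```text
t 14.675 tcp [0.436 0.018 0.235] xang 124.2 r 0.1 phi -168.4 F [-0.3 -0.3 -0.4] q6 -0.61 w -0.0
tangential F 0.2
arm-normal F 0.3 torque 21.0
[-0.003, 0.018, 0.0, -0.95, 0.001, 0.02, 0.0, -0.9, 0.005, 0.022, 0.001, -0.84, 0.008, 0.025, 0.001, -0.79]
r 0.17 ang 63.0 r 0.171
b 0.84 ang -18.9 r 0.115
[-0.017, 0.012, 0.001, -0.46, -0.007, 0.015, 0.001, -0.46, 0.001, 0.018, 0.001, -0.46, 0.007, 0.022, 0.001, -0.46, 0.011, 0.024, 0.001, -0.46]
```

Emit:
step_arm(series=[-0.005, 0, 0, -0.18, -0.01, 0, 0, -0.36, -0.012, 0.005, 0, -0.54, -0.012, 0.01, 0, -0.72, -0.006, 0.014, 0, -0.75, 0.001, 0.018, 0, -0.75, 0.007, 0.021, 0, -0.75, 0.009, 0.023, 0, -0.75])

```text
time: 15.88
tool_pos: [0.4511, 0.0391, 0.2353]
tcp_rot: [-0.361, -3.121, -0.0]
wrist_force: [0.1, -0.6, -0.6]
width: 0.005
grip_force: 0.0
```

```bash
python3 nx.py -18 4 .234 -11
```

```text
t 15.875 tcp [0.4511 0.0391 0.2353] xang 166.8 r 0.0829 phi 179.2 F [ 0.1 -0.6 -0.6] q6 -1.31 w 0.01
tangential F 0.6
arm-normal F 0.57 torque 50.0
[0.0, 0.007, 0.0, 0.05, 0.001, 0.013, 0.001, 0.13, 0.001, 0.019, 0.001, 0.21, 0.001, 0.026, 0.001, 0.29]
b 0.7 ang -21.9 r 0.113
```

Emit:
step_arm(series=[0, 0.007, 0, 0.05, 0.001, 0.013, 0.001, 0.13, 0.001, 0.019, 0.001, 0.21, 0.001, 0.026, 0.001, 0.29])

```text
time: 16.58
tool_pos: [0.4555, 0.0618, 0.2344]
tcp_rot: [-0.812, -3.034, 0.008]
wrist_force: [-1.7, -8.0, 1.0]
width: 0.002
grip_force: 4.1
```

```bash
python3 nx.py -12 4 .233 -11
```

```text
t 16.575 tcp [0.4555 0.0618 0.2344] xang 150.0 r 0.082 phi 163.2 F [-1.7 -8.   1. ] q6 -0.96 w 0.0
tangential F 8.2
arm-normal F 7.71 torque 671.0
[0.001, 0.004, 0.0, 0.02, 0.001, 0.008, 0.001, 0.07, 0.002, 0.013, 0.001, 0.12, 0.002, 0.017, 0.001, 0.17]
r 0.73 ang 61.5 r 0.171
b 0.56 ang -33.8 r 0.115
```

Emit:
step_arm(series=[0.001, 0.004, 0, 0.02, 0.001, 0.009, 0, 0.07, 0.002, 0.013, 0.001, 0.12, 0.002, 0.017, 0.001, 0.18])

```text
time: 17.27
tool_pos: [0.4624, 0.0773, 0.2333]
tcp_rot: [1.081, 2.95, -0.008]
wrist_force: [-3.1, -7.6, 2.5]
width: 0.002
grip_force: 3.9
```

```bash
python3 nx.py -12 4 .233 -11
```

```text
t 17.275 tcp [0.4624 0.0773 0.2333] xang 139.8 r 0.0817 phi 151.2 F [-3.1 -7.6  2.5] q6 -0.75 w 0.0
tangential F 8.1
arm-normal F 7.61 torque 665.0
[0.001, 0.004, 0.0, 0.04, 0.002, 0.008, 0.0, 0.1, 0.002, 0.013, 0.0, 0.15, 0.002, 0.017, 0.0, 0.2]
r 0.67 ang 167.3 r 0.012
b 0.77 ang -44.8 r 0.113
```

Emit:
step_arm(series=[0.001, 0.004, 0, 0.05, 0.002, 0.009, 0, 0.1, 0.002, 0.013, 0, 0.15, 0.002, 0.018, 0, 0.2])

```text
time: 17.98
tool_pos: [0.4718, 0.0919, 0.2325]
tcp_rot: [-1.369, -2.827, 0.011]
wrist_force: [-2.7, -9.4, 0.6]
width: -0.001
grip_force: 3.8
```

```bash
python3 nx.py -12 4 .233 -11
```

```text
t 17.975 tcp [0.4718 0.0919 0.2325] xang 128.3 r 0.0823 phi 139.1 F [-2.7 -9.4  0.6] q6 -0.52 w -0.0
tangential F 8.9
arm-normal F 7.46 torque 731.0
[0.0, 0.004, -0.0, 0.06, 0.001, 0.009, -0.0, 0.11, 0.001, 0.013, -0.0, 0.16, 0.001, 0.017, -0.001, 0.21]
b 0.77 ang -57.9 r 0.116
```

Emit:
step_arm(series=[0, 0.004, 0, 0.05, 0.001, 0.009, 0, 0.1, 0.001, 0.013, 0, 0.15, 0.001, 0.018, 0, 0.21])

```text
time: 18.68
tool_pos: [0.4838, 0.104, 0.2317]
tcp_rot: [-1.657, -2.665, 0.014]
wrist_force: [-5.8, -9.0, 0.0]
width: 0.002
grip_force: 4.5
```

```bash
python3 nx.py -9 4 .232 -11
```

```text
t 18.675 tcp [0.4838 0.104  0.2317] xang 116.3 r 0.0829 phi 127.3 F [-5.8 -9.   0. ] q6 -0.29 w 0.0
tangential F 10.1
arm-normal F 8.79 torque 838.0
[-0.0, 0.003, -0.0, 0.04, 0.0, 0.007, -0.0, 0.08, 0.0, 0.01, -0.0, 0.12, 0.001, 0.013, -0.0, 0.16]
r 0.49 ang 166.2 r 0.005
b 0.96 ang -67.4 r 0.12
```

The force is rising, so the plate has touched the book. I'll advance carefully.

Emit:
step_arm(series=[0, 0.003, 0, 0.04, 0, 0.007, 0, 0.08, 0, 0.01, 0, 0.12, 0.001, 0.013, 0, 0.16])

```text
time: 19.38
tool_pos: [0.4938, 0.1107, 0.2312]
tcp_rot: [-1.863, -2.524, 0.016]
wrist_force: [-8.2, -9.6, -0.2]
width: 0.002
grip_force: 5.2
```

```bash
python3 nx.py -9 4 .232 -11
```

```text
t 19.375 tcp [0.4938 0.1107 0.2312] xang 107.1 r 0.0831 phi 118.9 F [-8.2 -9.6 -0.2] q6 -0.12 w 0.0
tangential F 11.8
arm-normal F 10.21 torque 981.0
[-0.0, 0.003, -0.0, 0.03, -0.0, 0.007, -0.0, 0.06, 0.0, 0.01, -0.001, 0.1, 0.001, 0.013, -0.001, 0.14]
b 0.73 ang -77.6 r 0.115
```

Emit:
step_arm(series=[0, 0.003, 0, 0.04, 0, 0.007, 0, 0.07, 0, 0.01, 0, 0.1, 0.001, 0.014, 0, 0.15])

```text
time: 20.08
tool_pos: [0.5056, 0.116, 0.2306]
tcp_rot: [-2.046, -2.375, 0.02]
wrist_force: [-11.2, -8.8, 0.6]
width: -0.0
grip_force: 6.1
```

```bash
python3 nx.py -6 4 .231 -11
```

```text
t 20.075 tcp [0.5056 0.116  0.2306] xang 98.5 r 0.083 phi 110.0 F [-11.2  -8.8   0.6] q6 0.03 w -0.0
tangential F 13.5
arm-normal F 11.84 torque 1118.0
[-0.001, 0.002, -0.0, 0.02, -0.0, 0.004, -0.0, 0.04, 0.0, 0.007, -0.0, 0.07, 0.0, 0.009, -0.001, 0.1]
b 0.8 ang -85.6 r 0.121
```

Emit:
step_arm(series=[0, 0.003, 0, 0.03, 0, 0.006, 0, 0.06, 0, 0.009, 0, 0.09])

```text
time: 20.65
tool_pos: [0.5136, 0.1182, 0.2302]
tcp_rot: [-2.149, -2.28, 0.02]
wrist_force: [-14.5, -2.7, -0.7]
width: 0.002
grip_force: 6.9
```

```bash
python3 nx.py -6 4 .231 -11
```

```text
t 20.65 tcp [0.5136 0.1182 0.2302] xang 93.4 r 0.0827 phi 104.3 F [-14.5  -2.7  -0.7] q6 0.12 w 0.0
tangential F 14.7
arm-normal F 14.45 torque 1217.0
[-0.0, 0.002, -0.0, 0.03, 0.0, 0.004, -0.0, 0.05, 0.0, 0.006, -0.001, 0.08, 0.0, 0.009, -0.001, 0.11]
b 0.9 ang -91.5 r 0.117
```

About 0.54 rad past touching, which is finger-tight. I'll back off, then rise.

Emit:
step_arm(series=[0, -0.015, 0, 0, 0, -0.035, 0, 0, 0, -0.04, 0, 0, 0, -0.04, -0.04, 0, 0, -0.04, -0.09, 0, 0, -0.04, -0.14, 0, 0, -0.08, -0.16, 0, 0, -0.1, -0.16, 0])

```text
time: 21.85
tool_pos: [0.4204, 0.1141, 0.3969]
tcp_rot: [2.15, 2.285, 0.009]
wrist_force: [-0.5, -0.9, -0.7]
width: 0.004
grip_force: 0.0
```

```bash
python3 nx.py -6 4 .231 -11;  python3 -c "
from h import *
p,T=shot('scene'); i=p['image'][130:300,160:440,::-1]; cv2.imwrite('pics/s3.png',cv2.resize(i,None,fx=2.8,fy=2.8,interpolation=cv2.INTER_CUBIC))"
```

```text
t 21.85 tcp [0.4204 0.1141 0.3969] xang 93.5 r 0.1368 phi 146.2 F [-0.5 -0.9 -0.7] q6 0.15 w 0.0
tangential F 1.0
arm-normal F 0.93 torque 136.0
[-0.032, 0.045, 0.042, -0.7, -0.03, 0.046, 0.083, -0.68, -0.028, 0.047, 0.125, -0.65, -0.027, 0.048, 0.166, -0.62]
r 0.85 ang 88.9 r 0.114
b 0.77 ang -91.9 r 0.114
```

View pics/s3.png

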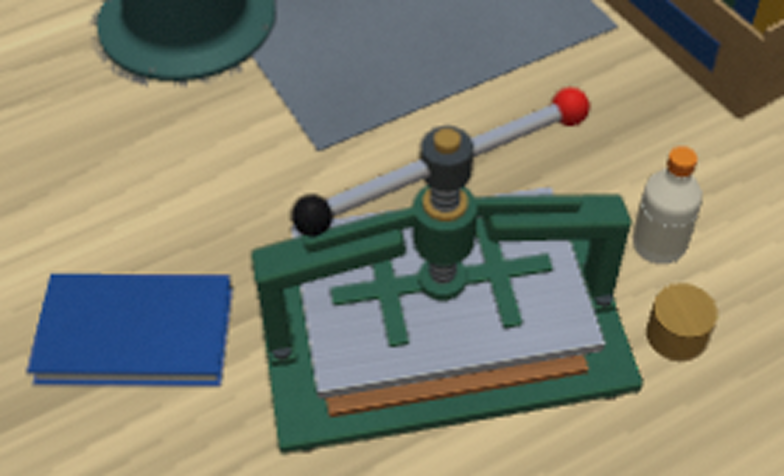

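The final view shows the handle staying put, with the red ball at (571,105) and the black ball at (312,214). The plate is down on the book, nothing else has moved, and the arm is clear.

```bash
python3 -c "
from h import *
print(job.finish_job())"
```

```text
the job is handed in; nothing more can be done
None
```

The press is closed finger-tight on the book, about 0.54 rad past touching going by the push force; the handle stayed where I left it, the arm is clear, nothing else moved, and the job is handed in.

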